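# Lay a drinks carton down against the stop

## Task

Push the tall cardboard carton over so that it lies on its back with the round cap uppermost and its top end towards the metal stop rail, then push it along the table until its top end is flush against the rail, within the rail's length. Only push it, never lift or carry it, and leave everything else on the table where it is.

Things in the scene. Friction and masses are not known exactly. Their poses are not given: they have to be found in the camera images.
- tall_carton: The tall closed cardboard carton, 96 mm deep (own x), 120 wide (y), 190 tall (z), about 0.5 kg, loose, upright at the start. Origin: centre of underside. A round white cap (44 mm across, 12 mm proud) is on its -x face (front), 60 mm above the underside; above 95 mm that face is flat. At the start its +x points at the rail within 15 degrees; origin 290 to 360 mm from the rail's front.
- carton_mid (a point): Middle of the tall carton (95 mm up its own z). A push on the front face 120 mm or more above the table tips the carton about its rear bottom edge with little sliding; past about 27 degrees of lean it falls by itself and lies 96 mm high, cap on top, own z towards the rail, 40 to 130 mm short of it.
- carton_top (a point): Centre of the tall carton's top end (190 mm up its own z).
- carton_top_l (a point): Middle of the +y edge of the tall carton's top end (60 mm from its centre).
- carton_top_r (a point): Middle of the -y edge of the tall carton's top end (60 mm from its centre).
- stop_rail: Fixed straight aluminium stop rail on the table, 360 mm long (own y), an upright bar 40 mm high and 12 mm thick with a flat 5 mm foot behind it reaching 52 mm behind the front face. Origin: middle of its length, on the front face, at table height. The front face is the plane x = 0 of its frame and looks along its -x, towards the carton.
- short_carton: Bystander: a smaller carton of the same look, 80 x 100 x 110 mm tall, standing behind the rail. Origin: centre of underside.
- bottle_a: Bystander: white plastic bottle, 68 mm diameter, 200 mm tall, standing about 200 mm to one side (the rail's -y side) of the tall carton's path to the rail. Origin: centre of underside.
- bottle_b: Bystander: white bottle, the same, standing to the right of the work (about 0.4 to 0.6 m right of the robot). Origin: centre of underside.
- bottle_c: Bystander: white bottle, the same, standing to the right of the work (about 0.4 to 0.6 m right of the robot). Origin: centre of underside.
- tape_roll: Bystander: roll core lying flat, 96 mm diameter, 40 mm high, behind the rail. Origin: centre of underside.
- jar: Bystander: white jar, 70 mm diameter, 90 mm tall, near left. Origin: centre of underside.
- mug: Bystander: white mug, 80 mm diameter, 90 mm tall, near right. Origin: centre of underside.
Mind the look-alikes: they are no part of the job. What is shaped like the tall_carton but purple is not meant.

How it is judged (in metres and radians):
On the way, in this order (a step that is already met when the one before it is completed fails the run):
1. the tall carton lies on the table with its cap uppermost (angle between tall_carton's own x axis and vertical above 3 rad and height (world z) of each of tall_carton, carton_top below 0.058 m), for 0.2 s.
2. its top end is flush against the stop rail (all of step 1 and x of carton_top_l in the frame of stop_rail between -0.008 and 0.008 m and y of carton_top_l in the frame of stop_rail between -0.182 and 0.182 m and x of carton_top_r in the frame of stop_rail between -0.008 and 0.008 m and y of carton_top_r in the frame of stop_rail between -0.182 and 0.182 m), for 0.2 s.
At the end, for the whole second after the job is handed in: The tall carton lies flat on the table, cap face up within 8 degrees, both side edges of its top end within 8 mm of the stop rail's front face and within the rail's length, at rest (all of step 2 and linear speed of tall_carton below 0.01 m/s and angular speed of tall_carton below 0.1 rad/s); the robot touches nothing.
It fails at once if the tall carton is lifted off the table (height (world z) of tall_carton above 0.075 m or height (world z) of carton_mid above 0.125 m).
It fails at once if another thing on the table is moved by more than 25 mm (distance of any of short_carton, bottle_a, bottle_b, bottle_c, tape_roll, jar, mug from where it was at the start of the episode above 0.025 m).
It also fails if it takes over 54 s, if anything falls off the work surface, if the arm or the gripper's body presses on something with over 40 N, if the wrist force passes 120 N, or if a joint passes its speed limit or range.

## Robot

A 7-joint arm with a two-finger parallel gripper is mounted at the origin on the work surface. World frame = base frame: x ahead of the robot, y to its left, z up, the work surface at z = 0. Lengths are in m, angles in degrees, forces in N, time in s.
With the tool pointing down it reaches from about 0.4 to 0.85 m from the base axis. Payload 6.9 kg.
Tool frame: the origin (TCP) lies on the centre line of the jaws, within the pads' length; the fingertips stand 14 mm ahead of it and the grasp point (between the pads) lies 5 mm behind it; z points along the fingers, y is the line along which they close (so a half turn about z gives the same grasp; the last joint's range is limited). The gripper opens to 85 mm and grips with 20 to 120 N. Pads are 22 mm wide; open, the fingers measure 114 mm over their backs; the gripper's body (76 mm by 85 mm) begins 54 mm behind the grasp point. The pads swing forward as they close: fully open they stand 13 mm farther back than shut.
Start: joints at [77.321, 29.078, -13.613, 85.955, 7.202, 65.827, -8.869], TCP at [0.201, -0.592, 0.245] pointing down, gripper open.
Joint ranges: [-176.47, 176.47], [-13.61, 117.27], [-81.72, 77.17], [0.22, 143.17], [-87.28, 267.28], [10, 112.55], [-165.47, 165.47]. Speed limits (degrees/s): [136.94, 136.94, 180, 180, 180, 180, 180].

## Interface

Orientations are given as a 3x3 rotation matrix whose columns are the frame's x, y, z axes.
In Python, from workcell import * gives the robot as it stands. The module is installed in compiled form; this text tells all that it offers.
- The arm moves only by the tool play_rows, never from a script. Its argument "moves" is a list that holds one entry, the list of rows, each a list of 5 numbers: the finger opening in m, from 0 to 0.0854, then the shift along the world's x, y, z in m, then the turn about the world's z in rad. A call has 1 to 8 rows; each row is the pose to reach, as a shift and turn from the pose commanded when the call began; what a row does not reach only later rows make up. A row lasts 1/8 s, in which the tool goes at most 62.5 mm and 10.7 degrees, less where a joint would pass 70% of its speed; a pose out of reach is approached as far as the arm can. A call with a gripper value outside its range is refused whole. The fingers move at their own pace and stop on an object; "grip_force" is the grip in N (left out, the last holds). Time passes only in rows, so rows that repeat a pose let the fingers close. It gives the time, the measured TCP pose, the force, the opening and the grip force at its end, in the units of the state.
- read_state(): the state, without advancing time (a new reading comes with each control period).
- grab_frame(name): name is "side" or "top" or "wrist"; returns a dict with "color" (400x640x3 uint8, blue, green, red), "camera_matrix" (3x3 intrinsics, pixels), "R" (3x3) and "t" (3): a world point X has camera coordinates R X + t; the wrist camera has in their place "hand_eye" (4x4, takes a point from camera to tool coordinates, whose origin is the TCP and whose axes are the flange's). Camera axes: x right, y down, z forward; pixel columns grow to the right and rows downward; lengths in m; the calibration is good to about 2 mm. The wrist camera is an equidistant fisheye: a pixel r from the principal point sees the ray r / f radians off the axis. A picture is of the moment at which its call begins: read the wrist's pose just before it. There is no depth.
- finish_job(): hands the job in; it is judged then, once.
Trained networks look in the newest picture that a camera, given by its name, has taken for a name from the list of things; names that differ only in an ending like _2 or _b are one class to them, and where a whole thing is asked for, a point or a joint stands for the part that bears it (a point fixed in the world has none). Each returns a list of dicts, best first, with "conf" (0 to 1); they miss things now and then, are a little off and sometimes report something else, mostly with a low value. They report only what shows in the picture. A call takes as long as a camera call. They do not tell look-alikes from the thing itself.
- find_in(target, camera): "rect" ([left, top, width, height] in pixels, round what is visible of it).
- silhouettes(target, camera): "pixels" (400x640 bool, what is visible of it) and "rect" ([left, top, width, height] in pixels, round what is visible of it).
- tip_of(target, camera): "xy" ([column, row] in pixels: a listed point, or the origin of a listed thing).
The state is a dict: "clock": time; "joint_positions": joint angles; "joint_velocities": joint speeds; "effort": joint torques, N m; "tool_pos": TCP position; "ee_rot": TCP orientation; "wrist_force": force on the tool from outside, world axes, zero at the start; "torque": the same for the moment, N m; "finger_gap": finger opening in m; "gripper_force": force on a finger pad.
Only numpy, scipy, OpenCV 4.12 (cv2) and the standard library are available. Lean on these libraries where they do the work, as an engineer would, in place of code of your own. Each camera call takes 0.05 s, during which the arm holds its last target. There are 200 camera calls.

## Working session

There is one attempt and no reset: what is moved stays moved. The work goes in short steps, Python scripts to look and compute and a tool call to move; the robot and the scene stay as the last step left them, time stands still between calls to the robot, and variables do not carry over. Pictures are saved under pics/ and viewed, at most 10 in all, crops included, and the job is handed in when it is done.

Besides the shell and the picture viewer there is one more tool, called as name([rows], argument=value, ...), one row to a line, values as JSON. play_rows: Moves the arm, as the interface text tells. Its arguments: {"type":"object","properties":{"moves":{"type":"array","items":{"type":"array","items":{"type":"array","items":{"type":"number"}}}},"grip_force":{"type":"number"}},"required":["moves"]}

```bash
mkdir -p pics; cat > h.py <<'E'
from workcell import *
import numpy as np, cv2
def ray(f,px,z):
    K=f["camera_matrix"];R=np.array(f["R"]);t=np.array(f["t"]).ravel()
    d=R.T@np.linalg.inv(K)@np.array([px[0],px[1],1.]);c=-R.T@t
    return c+d*(z-c[2])/d[2]
def proj(f,X):
    p=np.array(f["camera_matrix"])@(np.array(f["R"])@np.array(X)+np.array(f["t"]).ravel());return p[:2]/p[2]
E
python3 - <<'E'
from h import *
s=read_state();print(s["clock"],s["tool_pos"],s["ee_rot"])
F={}
for n in("side","top"):
    f=grab_frame(n);F[n]=f;cv2.imwrite(f"pics/{n}0.png",f["color"])
    R=np.array(f["R"]);print(n,"cam at",-R.T@np.array(f["t"]).ravel(),R[2])
    for g,z in(("tall_carton",0),("carton_top",.19),("carton_top_l",.19),("carton_top_r",.19),("stop_rail",0),("bottle_a",0),("short_carton",0),("jar",0),("mug",0),("tape_roll",0)):
        for d in tip_of(g,n)[:4]:
            print(n,g,round(d["conf"],2),np.round(d["xy"]),np.round(ray(f,d["xy"],z),3))
E
```

```text
0.0 [ 0.20039118 -0.59149335  0.24442266] [[ 9.47084768e-01  3.20982975e-01 -6.09528150e-04]
 [ 3.20983552e-01 -9.47083274e-01  1.68250543e-03]
 [-3.72183168e-05 -1.78912378e-03 -9.99998399e-01]]
side cam at [ 0.15950843 -1.41985295  1.12220169] [ 0.2298482   0.78739062 -0.57200159]
side tall_carton 0.83 [409. 281.] [ 0.748 -0.403  0.   ]
side tall_carton 0.76 [299. 248.] [ 0.443 -0.156  0.   ]
side carton_top 0.96 [404. 245.] [ 0.695 -0.432  0.19 ]
side carton_top 0.84 [317. 203.] [ 0.503 -0.165  0.19 ]
side carton_top 0.77 [281. 208.] [ 0.382 -0.165  0.19 ]
side carton_top 0.72 [425. 223.] [ 0.799 -0.354  0.19 ]
side carton_top_l 0.96 [404. 245.] [ 0.695 -0.432  0.19 ]
side carton_top_l 0.84 [317. 203.] [ 0.503 -0.165  0.19 ]
side carton_top_l 0.77 [281. 208.] [ 0.382 -0.165  0.19 ]
side carton_top_l 0.72 [425. 223.] [ 0.799 -0.354  0.19 ]
side carton_top_r 0.96 [404. 245.] [ 0.695 -0.432  0.19 ]
side carton_top_r 0.84 [317. 203.] [ 0.503 -0.165  0.19 ]
side carton_top_r 0.77 [281. 208.] [ 0.382 -0.165  0.19 ]
side carton_top_r 0.72 [425. 223.] [ 0.799 -0.354  0.19 ]
side stop_rail
[... 1189 characters left out ...]
07 -0.431  0.19 ]
top carton_top_r 0.95 [356. 231.] [ 0.428 -0.172  0.19 ]
top carton_top_r 0.89 [422. 139.] [ 0.741 -0.4    0.19 ]
top carton_top_r 0.83 [356. 213.] [ 0.489 -0.171  0.19 ]
top carton_top_r 0.78 [431. 149.] [ 0.707 -0.431  0.19 ]
top stop_rail 0.84 [270. 205.] [0.526 0.139 0.   ]
top bottle_a 0.82 [459. 206.] [ 0.521 -0.581  0.   ]
top bottle_a 0.67 [433. 181.] [ 0.618 -0.484  0.   ]
top bottle_a 0.64 [324. 161.] [ 0.693 -0.067  0.   ]
top short_carton 0.96 [241. 193.] [0.57  0.253 0.   ]
top jar 0.73 [178. 248.] [0.363 0.491 0.   ]
top mug 0.55 [403. 260.] [ 0.316 -0.365  0.   ]
top mug 0.27 [353. 244.] [ 0.378 -0.174  0.   ]
top tape_roll 0.7 [234. 242.] [0.385 0.278 0.   ]
```

```bash
python3 - <<'E'
import cv2
t=cv2.imread("pics/top0.png");cv2.imwrite("pics/top0c.png",cv2.resize(t[110:290,190:430],None,fx=3.3,fy=3.3,interpolation=2))
E
```

```text
(no output)
```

View pics/side0.png

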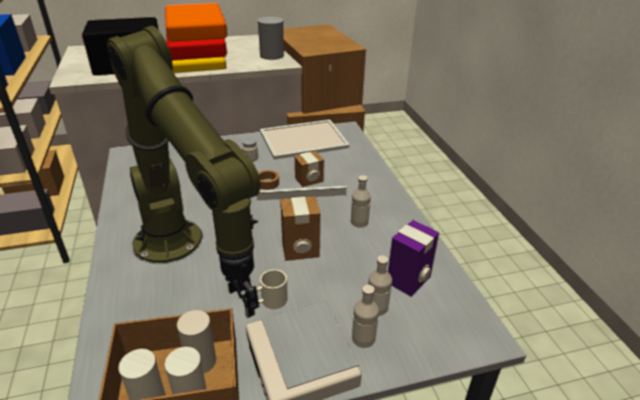

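View pics/top0c.png

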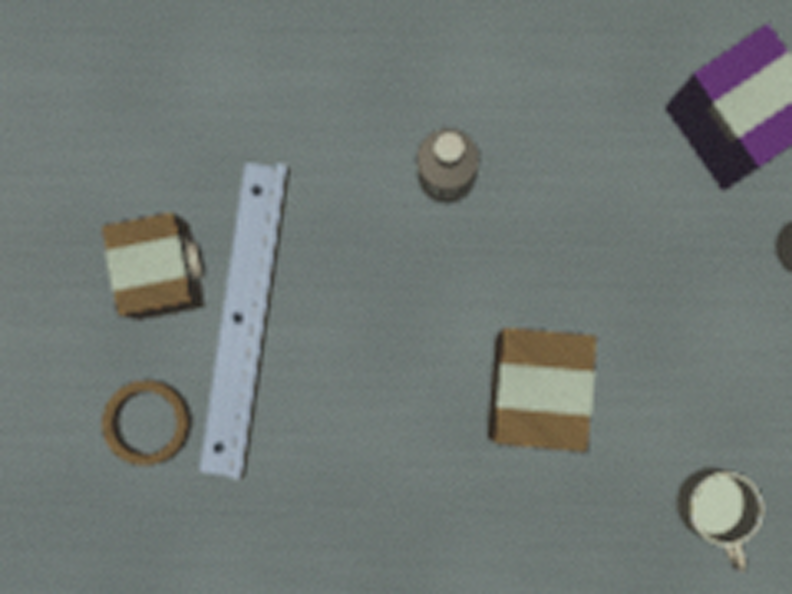

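The side view shows the brown carton at (300,228), cap towards the camera (world -y), with the rail behind it at about (300,192) and bottle_a at (360,205). The purple carton at (415,258) is the look-alike. In the top crop, the carton's top face spans (503,328) to (587,452) and the rail's front edge runs from (288,165) to (241,478).

```bash
cat >> h.py <<'E'
from scipy.optimize import minimize
def hullmask(f,P):
    m=np.zeros((400,640),np.uint8);q=np.array([proj(f,p) for p in P])
    cv2.fillConvexPoly(m,cv2.convexHull(np.round(q*16).astype(np.int32)),1,shift=4);return m>0
def box(x,y,yaw,lx,ly,h,x0=0,z0=0):
    c,s=np.cos(yaw),np.sin(yaw)
    return [(x+c*a-s*b,y+s*a+c*b,z) for a in(x0-lx/2,x0+lx/2) for b in(-ly/2,ly/2) for z in(z0,h)]
def fit(views,p0,lx,ly,h,st=(.015,.015,.1)):
    def cost(p):
        return sum(1-(hullmask(f,box(*p,lx,ly,h))&m).sum()/(hullmask(f,box(*p,lx,ly,h))|m).sum() for f,m in views)
    sim=[p0]+[np.array(p0)+np.eye(3)[i]*st[i] for i in range(3)]
    r=minimize(cost,p0,method="Nelder-Mead",options=dict(initial_simplex=sim,xatol=1e-4,fatol=1e-4));return r.x,r.fun
def mask(name,cam,px):
    for d in silhouettes(name,cam):
        l,t,w,h=d["rect"]
        if l-5<=px[0]<=l+w+5 and t-5<=px[1]<=t+h+5: return d["pixels"].astype(bool)
E
python3 - <<'E'
from h import *
u=lambda p:np.array(p)/3.3+[190,110]
f=grab_frame("top");g=grab_frame("side")
C=[ray(f,u(p),.19) for p in((503,328),(596,337),(587,452),(494,441))]
print("hand corners",np.round(C,3),"c",np.mean(C,0))
a,b=ray(f,u((288,165)),.04),ray(f,u((241,478)),.04);print("rail",a,b,np.linalg.norm(a-b),np.degrees(np.arctan2(*(a-b)[1::-1])))
m1=mask("tall_carton","top",(355,227));m2=mask("tall_carton","side",(299,228))
print(m1 is not None and m1.sum(), m2 is not None and m2.sum())
v=[(f,m1)] if m1 is not None else []
for vv in ([(f,m1)],[(g,m2)],[(f,m1),(g,m2)]):
    if all(m is not None for _,m in vv):
        p,c=fit(vv,np.array([.45,-.17,np.pi/2]),.096,.12,.19);print(p,np.degrees(p[2]),c)
for i,mm in enumerate(((f,"top",(258,206)),(g,"side",(300,192)))):
    m=mask("stop_rail",mm[1],mm[2]);
    if m is not None:
        r=cv2.minAreaRect(np.argwhere(m)[:,::-1].astype(np.float32));print(mm[1],m.sum(),r)
        if i==0:print([np.round(ray(f,q,.04),3) for q in cv2.boxPoints(r)])
E
```

```text
hand corners [[ 0.501 -0.126  0.19 ]
 [ 0.491 -0.221  0.19 ]
 [ 0.374 -0.211  0.19 ]
 [ 0.385 -0.116  0.19 ]] c [ 0.43779806 -0.16853085  0.19      ]
rail [0.69279104 0.1099685  0.04      ] [0.33879916 0.16142822 0.04      ] 0.3577126679829123 -8.271136864053682
1091 2364
[ 0.44037826 -0.17050303  1.4935913 ] 85.5764779557355 0.05790838375108043
[ 0.44394057 -0.16560158  1.43314174] 82.1129734085909 0.02517540239372673
[ 0.44296664 -0.1693886   1.43091491] 81.98538530386722 0.09254976371949597
top 1245 ((263.6759033203125, 205.9237823486328), (14.561638832092285, 94.49488067626953), 8.56914234161377)
[array([0.351, 0.212, 0.04 ]), array([0.7  , 0.162, 0.04 ]), array([0.692, 0.108, 0.04 ]), array([0.343, 0.158, 0.04 ])]
side 779 ((301.4810485839844, 192.6775665283203), (9.630411148071289, 87.55453491210938), 86.633544921875)
```

The geometry is consistent:

| Item | Value |
|---|---|
| Carton | About (0.440, -0.170), own x at about 84.5° |
| Rail | Middle at (0.516, 0.136), normal at 81.7° |
| Distance, carton to rail | About 0.31 m |

I'll use open fingers set across the push direction. First move is to the pre-push point, staying high.

play_rows([
  [[0.07, 0.03, 0.04, 0, 0.15], [0.07, 0.06, 0.08, 0, 0.3], [0.07, 0.1, 0.13, 0, 0.48], [0.07, 0.14, 0.18, 0, 0.65], [0.07, 0.18, 0.23, 0, 0.82], [0.07, 0.21, 0.27, 0, 1.0], [0.07, 0.228, 0.3, 0, 1.1], [0.07, 0.228, 0.3, 0, 1.1]],
])

```text
clock: 2.4
tool_pos: [0.4304, -0.289, 0.2457]
ee_rot: [[0.137, 0.991, 0.001], [0.991, -0.137, 0.001], [0.001, 0.001, -1.0]]
wrist_force: [-0.4, -0.3, 0.6]
finger_gap: 0.0696
gripper_force: 0.0
```

play_rows([
  [[0.07, 0, 0, -0.03, 0], [0.07, 0, 0, -0.06, 0], [0.07, 0, 0, -0.09, 0], [0.07, 0, 0, -0.09, 0], [0.07, 0, 0, -0.09, 0]],
])

```text
clock: 3.02
tool_pos: [0.4288, -0.2927, 0.1562]
ee_rot: [[0.145, 0.989, 0.001], [0.989, -0.145, -0.001], [-0.001, 0.001, -1.0]]
wrist_force: [-0.1, 0.0, -0.4]
finger_gap: 0.07
gripper_force: 0.0
```

play_rows([
  [[0.07, 0.003, 0.02, 0, 0], [0.07, 0.006, 0.04, 0, 0], [0.07, 0.008, 0.055, 0, 0], [0.07, 0.009, 0.065, 0, 0], [0.07, 0.011, 0.077, 0, 0], [0.07, 0.013, 0.089, 0, 0], [0.07, 0.014, 0.101, 0, 0], [0.07, 0.016, 0.113, 0, 0]],
])

```text
clock: 4.03
tool_pos: [0.4446, -0.1782, 0.1553]
ee_rot: [[0.144, 0.99, 0.0], [0.99, -0.144, 0.0], [0.0, 0.0, -1.0]]
wrist_force: [0.6, 0.2, 0.5]
finger_gap: 0.0698
gripper_force: 0.4
```

play_rows([
  [[0.07, 0.002, 0.012, 0, 0], [0.07, 0.004, 0.024, 0, 0], [0.07, 0.005, 0.036, 0, 0], [0.07, 0.006, 0.046, 0, 0], [0.07, 0.006, 0.046, 0, 0], [0.07, 0.006, 0.046, 0, 0], [0.07, 0.006, 0.046, 0, 0]],
])

```text
clock: 4.9
tool_pos: [0.4505, -0.1334, 0.1552]
ee_rot: [[0.144, 0.99, -0.0], [0.99, -0.144, -0.0], [-0.0, -0.0, -1.0]]
wrist_force: [0.5, -1.0, -0.2]
finger_gap: 0.0697
gripper_force: 0.0
```

```bash
python3 - <<'E'
from h import *
f=grab_frame("side");cv2.imwrite("pics/side1.png",f["color"])
f=grab_frame("top");cv2.imwrite("pics/top1.png",f["color"])
cv2.imwrite("pics/both1.png",np.vstack([cv2.resize(cv2.imread(p)[100:300,190:430],None,fx=1.5*1.0,fy=1.5) for p in("pics/side1.png","pics/top1.png")]))
E
```

```text
(no output)
```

View pics/both1.png

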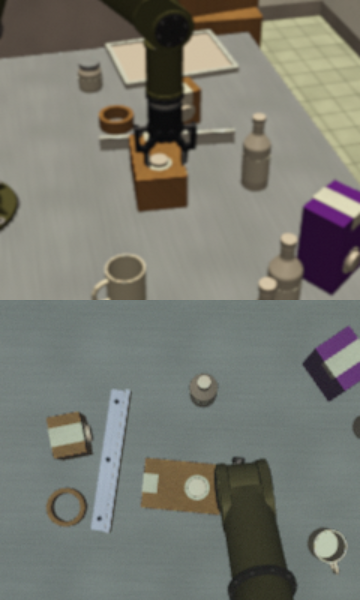

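The carton lies with its cap up (side part: cap at (158,160); top part: cap at (197,488)). Its top end is at column 143, short of the rail front at about 127. Next I'll retreat, lower, and then measure.

play_rows([
  [[0.07, -0.007, -0.05, 0, 0], [0.07, -0.014, -0.1, 0, 0], [0.07, -0.014, -0.1, -0.03, 0], [0.07, -0.014, -0.1, -0.06, 0], [0.07, -0.014, -0.1, -0.09, 0], [0.07, -0.014, -0.1, -0.09, 0]],
])

```text
clock: 5.75
tool_pos: [0.4353, -0.2325, 0.0638]
ee_rot: [[0.143, 0.99, -0.004], [0.99, -0.143, 0.002], [0.001, -0.004, -1.0]]
wrist_force: [-0.8, -1.4, 0.6]
finger_gap: 0.0701
gripper_force: 0.0
```

```bash
python3 - <<'E'
from h import *
f=grab_frame("top");m=mask("tall_carton","top",(305,222));g=grab_frame("side");m2=mask("tall_carton","side",(297,220))
cv2.imwrite("pics/top2.png",cv2.resize(f["color"][150:270,220:400],None,fx=4,fy=4,interpolation=2))
print(m is not None and m.sum(),m2 is not None and m2.sum())
for vv in([(f,m)],[(g,m2)],[(f,m),(g,m2)]):
    if all(x is not None for _,x in vv):
        p,c=fit(vv,np.array([.46,-.02,1.43]),.19,.12,.096);n=np.array([.144,.990]);
        print(np.round(p,4),np.degrees(p[2]),c)
        for e in(-.06,.06):
            q=p[:2]+.095*np.array([np.cos(p[2]),np.sin(p[2])])+e*np.array([-np.sin(p[2]),np.cos(p[2])]);d=q-[.516,.1355];print(" top corner rail x,y",d@n,d@[-.99,.144])
E
```

```text
1755 False
[ 0.454  -0.0184  1.486 ] 85.14007948288024 0.0488069414316703
 top corner rail x,y -0.06287416264989822 -0.015001598405756012
 top corner rail x,y -0.07002730878959418 0.10483525277243602
```

View pics/top2.png

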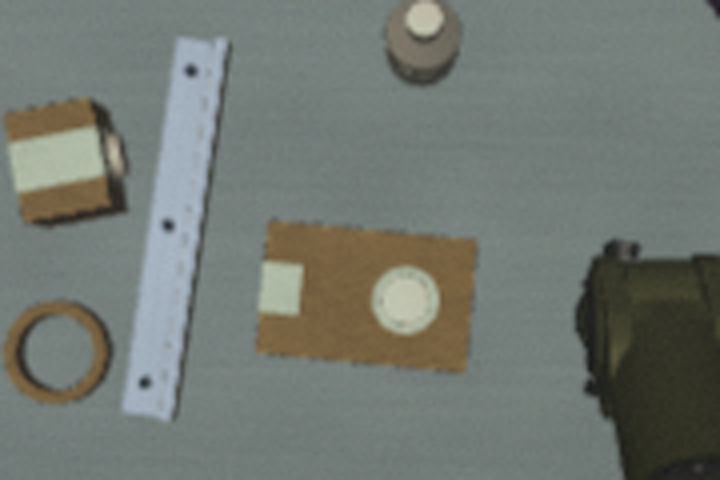

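The top view agrees with the fit: the top end's corners at (270,220) and (258,352) are about 65 mm from the rail, and yaw is off by about 3°. The two-finger push should straighten that.

play_rows([
  [[0.07, 0.006, 0.04, 0, 0], [0.07, 0.011, 0.075, 0, 0], [0.07, 0.014, 0.095, 0, 0], [0.07, 0.015, 0.105, 0, 0], [0.07, 0.017, 0.115, 0, 0], [0.07, 0.018, 0.125, 0, 0], [0.07, 0.02, 0.135, 0, 0], [0.07, 0.021, 0.145, 0, 0]],
])

```text
clock: 6.95
tool_pos: [0.458, -0.0878, 0.0654]
ee_rot: [[0.145, 0.989, 0.001], [0.989, -0.145, -0.0], [-0.0, 0.001, -1.0]]
wrist_force: [-0.3, -4.0, 4.3]
finger_gap: 0.07
gripper_force: 2.4
```

play_rows([
  [[0.07, 0.001, 0.008, 0, 0], [0.07, 0.002, 0.014, 0, 0], [0.07, 0.002, 0.014, 0, 0]],
])

```text
clock: 7.32
tool_pos: [0.4598, -0.0726, 0.0652]
ee_rot: [[0.142, 0.99, 0.0], [0.99, -0.142, 0.001], [0.001, 0.0, -1.0]]
wrist_force: [0.1, 0.3, 0.1]
finger_gap: 0.0699
gripper_force: 0.0
```

```bash
cat > m.py <<'E'
from h import *
import sys
f=grab_frame("top");m=mask("tall_carton","top",(300,222))
cv2.imwrite(f"pics/{sys.argv[1]}.png",cv2.resize(f["color"][150:270,220:400],None,fx=4,fy=4,interpolation=2))
c=f["color"].astype(int);b=(c[:,:,2]-c[:,:,0]>30)
print("mask",m is not None and m.sum())
for d in tip_of("carton_top_l","top")[:3]+tip_of("carton_top_r","top")[:3]:
    d2=ray(f,d["xy"],.048)[:2]-[.516,.1355];print(d["conf"],d["xy"],d2@[.144,.99],d2@[-.99,.144])
E
python3 m.py top3
```

```text
mask 1350
0.98 [409.5, 124.9] -0.47315435734491046 -0.379702460036894
0.91 [432.1, 153.9] -0.5711481113231697 -0.282688271290417
0.72 [270.8, 207.1] -0.0029357554857311332 0.00011833676570766795
0.98 [409.5, 124.9] -0.47315435734491046 -0.379702460036894
0.91 [432.1, 153.9] -0.5711481113231697 -0.282688271290417
0.72 [270.8, 207.1] -0.0029357554857311332 0.00011833676570766795
```

View pics/top3.png

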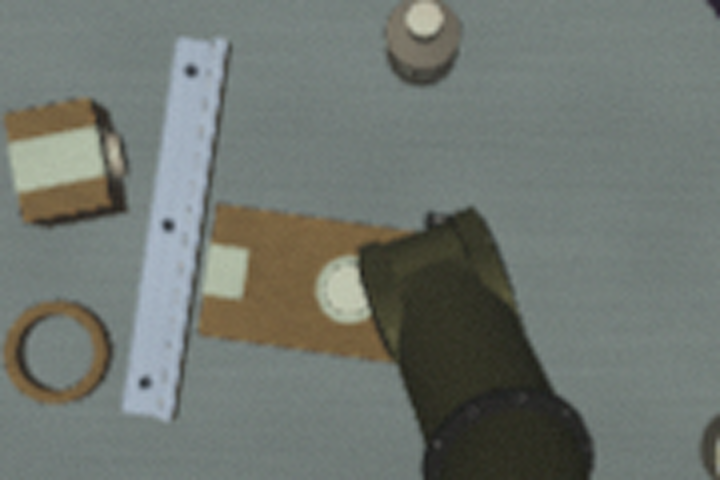

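The carton is now parallel to the rail: top end at (217,205) to (200,335), rail front edge at about (210,205) to (190,335). A small gap is left, so I'll push on slowly until the force rises.

play_rows([
  [[0.07, 0.0005, 0.003, 0, 0], [0.07, 0.001, 0.006, 0, 0], [0.07, 0.001, 0.008, 0, 0], [0.07, 0.001, 0.01, 0, 0], [0.07, 0.001, 0.01, 0, 0]],
])

```text
clock: 8.15
tool_pos: [0.4607, -0.0635, 0.0653]
ee_rot: [[0.143, 0.99, 0.0], [0.99, -0.143, 0.0], [0.0, 0.0, -1.0]]
wrist_force: [-0.3, 0.6, 0.7]
finger_gap: 0.07
gripper_force: 0.1
```

play_rows([
  [[0.07, 0, 0.002, 0, 0], [0.07, 0.0005, 0.004, 0, 0], [0.07, 0.0005, 0.004, 0, 0]],
])

```text
clock: 8.52
tool_pos: [0.4612, -0.0597, 0.0653]
ee_rot: [[0.143, 0.99, 0.0], [0.99, -0.143, 0.0], [0.0, 0.0, -1.0]]
wrist_force: [-0.4, -1.1, -1.3]
finger_gap: 0.0699
gripper_force: 0.6
```

play_rows([
  [[0.07, 0, 0.002, 0, 0], [0.07, 0, 0.003, 0, 0], [0.07, 0, 0.003, 0, 0]],
])

```text
clock: 8.9
tool_pos: [0.4612, -0.0568, 0.0653]
ee_rot: [[0.143, 0.99, 0.0], [0.99, -0.143, 0.0], [0.0, 0.0, -1.0]]
wrist_force: [-0.5, -1.9, 0.4]
finger_gap: 0.07
gripper_force: 0.9
```

play_rows([
  [[0.07, 0, 0.002, 0, 0], [0.07, 0, 0.003, 0, 0], [0.07, 0, 0.003, 0, 0]],
])

```text
clock: 9.28
tool_pos: [0.4612, -0.0548, 0.0653]
ee_rot: [[0.144, 0.99, 0.0], [0.99, -0.144, -0.001], [-0.001, 0.0, -1.0]]
wrist_force: [0.5, -5.7, 1.0]
finger_gap: 0.0702
gripper_force: 2.9
```

play_rows([
  [[0.07, 0, 0.002, 0, 0], [0.07, 0, 0.003, 0, 0], [0.07, 0, 0.003, 0, 0]],
])

```text
clock: 9.65
tool_pos: [0.461, -0.0547, 0.0655]
ee_rot: [[0.146, 0.989, -0.0], [0.989, -0.146, -0.005], [-0.005, 0.0, -1.0]]
wrist_force: [1.0, -16.2, 2.9]
finger_gap: 0.0702
gripper_force: 7.8
```

The arm has stopped at 16 N, so the carton is against the rail. I'll back off, rise and check.

play_rows([
  [[0.07, -0.001, -0.01, 0, 0], [0.07, -0.006, -0.04, 0, 0], [0.07, -0.012, -0.09, 0, 0], [0.07, -0.02, -0.14, 0.03, 0], [0.07, -0.02, -0.16, 0.09, 0], [0.07, -0.02, -0.18, 0.14, 0], [0.07, -0.02, -0.2, 0.17, 0], [0.07, -0.02, -0.2, 0.17, 0]],
])

```text
clock: 10.65
tool_pos: [0.4421, -0.2523, 0.2372]
ee_rot: [[0.146, 0.989, 0.004], [0.989, -0.146, -0.002], [-0.001, 0.004, -1.0]]
wrist_force: [-0.5, 0.4, 0.1]
finger_gap: 0.0704
gripper_force: 0.0
```

```bash
python3 m.py top4; python3 - <<'E'
from h import *
f=grab_frame("top");m=mask("tall_carton","top",(300,222));g=grab_frame("side");m2=mask("tall_carton","side",(297,210))
a=np.zeros(0)
for vv in([(f,m)],[(g,m2)]):
    if vv[0][1] is None: continue
    p,c=fit(vv,np.array([.465,.04,1.426]),.19,.12,.096);print(np.round(p,4),np.degrees(p[2]),c)
    for e in(-.06,.06):
        q=p[:2]+.095*np.array([np.cos(p[2]),np.sin(p[2])])+e*np.array([-np.sin(p[2]),np.cos(p[2])]);d=q-[.516,.1355];print(" corner",d@[.144,.99],d@[-.99,.144])
a=f["color"][150:270,220:400];b=g["color"][130:250,220:400]
cv2.imwrite("pics/end.png",cv2.resize(np.vstack([a,b]),None,fx=2.5,fy=2.5,interpolation=2))
E
```

```text
mask 1711
0.97 [421.6, 137.8] -0.5244500520335336 -0.33754210014421043
0.82 [433.3, 152.8] -0.575075359691678 -0.2874482483350571
0.72 [413.3, 122.8] -0.48627330352855114 -0.38966469572777945
0.97 [421.6, 137.8] -0.5244500520335336 -0.33754210014421043
0.82 [433.3, 152.8] -0.575075359691678 -0.2874482483350571
0.72 [413.3, 122.8] -0.48627330352855114 -0.38966469572777945
[0.467  0.047  1.4281] 81.82689933067874 0.06641262928688074
 corner 0.00048138876086520354 -0.02406385217836155
 corner 0.00026601151330886603 0.09598610414250197
[0.4716 0.0527 1.4073] 80.63508456906634 0.3476744186046512
 corner 0.005563400652134762 -0.02980530815639189
 corner 0.007845060066264904 0.09022315692717867
```

View pics/end.png

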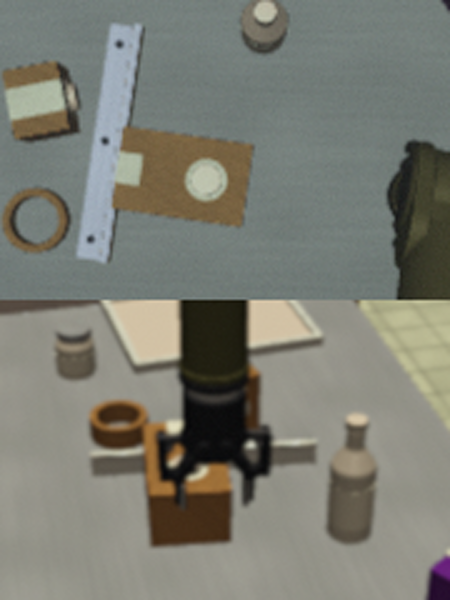

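The carton lies cap up at (205,180) in the top part. Its top end is against the rail from (123,127) to (114,207), and the fit puts both corners within 1 mm. The gripper is clear, so I'm handing in.

```bash
python3 -c "
from workcell import *
print(finish_job())"
```

```text
the job is handed in; nothing more can be done
None
```

I handed the job in: the tall carton lies cap up, with both top-end corners measured within about 1 mm of the rail's front face and inside its length. Nothing else was seen to have moved, but the hand-in returned no verdict.

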